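# Put the balance's check weights back in their cases

### The job

The balance check is finished: take the stack of four steel check weights off the balance pan, from the top down, and put each one back into the well of its own wooden case, the smallest weight in the smallest case and so on up to the largest in the largest, flat on the well's floor. They are precision weights, so set them down rather than dropping them, and do not bump or press on the balance.

Things in the scene. Friction and masses are not known exactly. Their poses are not given: they have to be found in the camera images.
- balance: White top-pan balance, 300 mm (its x) by 200 mm (its y), fixed. Origin: centre of its underside; +x points roughly away from the robot, z up. Its round dark pan, 130 mm across, top 75 mm above the origin and the highest part, is centred 60 mm along +x; the display is at the -x end. The four weights stand stacked near the middle of the pan, largest lowest, smallest on top.
- weight50: The smallest check weight: plain upright bright steel cylinder, 20 mm in diameter, 20 mm high, about 50 g. Origin: centre of its underside; z up. Loose.
- weight100: The second smallest check weight: plain upright bright steel cylinder, 28 mm in diameter, 20 mm high, about 100 g. Origin: centre of its underside; z up. Loose.
- weight200: The second largest check weight: plain upright bright steel cylinder, 38 mm in diameter, 22 mm high, about 200 g. Origin: centre of its underside; z up. Loose.
- weight500: The largest check weight: plain upright bright steel cylinder, 52 mm in diameter, 30 mm high, about 500 g. Origin: centre of its underside; z up. Loose.
- case50: Case for the smallest weight, itself the smallest of the four: brown wooden square block, 50 x 50 mm, 14 mm high, fixed flat on the table. In the middle of its top a round well 36 mm across and 6 mm deep; the well floor is 8 mm above the origin, and a seated weight has its underside there. Origin: centre of the underside; z up.
- case100: Case for the second smallest weight, itself the second smallest of the four: brown wooden square block, 60 x 60 mm, 14 mm high, fixed flat on the table. In the middle of its top a round well 44 mm across and 6 mm deep; the well floor is 8 mm above the origin, and a seated weight has its underside there. Origin: centre of the underside; z up.
- case200: Case for the second largest weight, itself the second largest of the four: brown wooden square block, 72 x 72 mm, 14 mm high, fixed flat on the table. In the middle of its top a round well 54 mm across and 6 mm deep; the well floor is 8 mm above the origin, and a seated weight has its underside there. Origin: centre of the underside; z up.
- case500: Case for the largest weight, itself the largest of the four: brown wooden square block, 86 x 86 mm, 14 mm high, fixed flat on the table. In the middle of its top a round well 68 mm across and 6 mm deep; the well floor is 8 mm above the origin, and a seated weight has its underside there. Origin: centre of the underside; z up.

How it is judged (in metres and radians):
On the way, in this order (a step that is already met when the one before it is completed fails the run):
1. the smallest weight sits released in its own case (horizontal distance between weight50 and case50 below 0.01 m and z of weight50 in the frame of case50 between 0.005 and 0.011 m and angle between weight50's own z axis and vertical below 0.08 rad and contact force between the fingers and weight50 below 0.05 N and linear speed of weight50 below 0.02 m/s), for 0.2 s.
2. the second smallest weight sits released in its own case (horizontal distance between weight100 and case100 below 0.01 m and z of weight100 in the frame of case100 between 0.005 and 0.011 m and angle between weight100's own z axis and vertical below 0.08 rad and contact force between the fingers and weight100 below 0.05 N and linear speed of weight100 below 0.02 m/s), for 0.2 s.
3. the second largest weight sits released in its own case (horizontal distance between weight200 and case200 below 0.01 m and z of weight200 in the frame of case200 between 0.005 and 0.011 m and angle between weight200's own z axis and vertical below 0.08 rad and contact force between the fingers and weight200 below 0.05 N and linear speed of weight200 below 0.02 m/s), for 0.2 s.
4. the largest weight sits released in its own case (horizontal distance between weight500 and case500 below 0.01 m and z of weight500 in the frame of case500 between 0.005 and 0.011 m and angle between weight500's own z axis and vertical below 0.08 rad and contact force between the fingers and weight500 below 0.05 N and linear speed of weight500 below 0.02 m/s), for 0.2 s.
At the end, for the whole second after the job is handed in: Each of the four weights stands upright (within 0.08 rad), released and at rest, on the floor of the well of its own case: its axis within 10 mm of the case's centre, its underside 5 to 11 mm above the case's underside (all of step 1 and all of step 2 and all of step 3 and all of step 4); the robot touches nothing.
It fails at once if the smallest weight is dropped (out of the fingers and falling or flung faster than 0.6 m/s, a free fall of about 2 cm) (contact force between the fingers and weight50 below 0.01 N and linear speed of weight50 above 0.6 m/s).
It fails at once if the second smallest weight is dropped (out of the fingers and falling or flung faster than 0.6 m/s, a free fall of about 2 cm) (contact force between the fingers and weight100 below 0.01 N and linear speed of weight100 above 0.6 m/s).
It fails at once if the second largest weight is dropped (out of the fingers and falling or flung faster than 0.6 m/s, a free fall of about 2 cm) (contact force between the fingers and weight200 below 0.01 N and linear speed of weight200 above 0.6 m/s).
It fails at once if the largest weight is dropped (out of the fingers and falling or flung faster than 0.6 m/s, a free fall of about 2 cm) (contact force between the fingers and weight500 below 0.01 N and linear speed of weight500 above 0.6 m/s).
It fails at once if the robot bumps or presses on the balance with more than 10 N (contact force between any of the fingers, the arm and balance above 10 N).
It also fails if it takes over 120 s, if anything falls off the work surface, if the arm or the gripper's body presses on something with over 40 N, if the wrist force passes 120 N, or if a joint passes its speed limit or range.

### The arm

A 6-joint arm with a two-finger parallel gripper is mounted at the origin on the work surface. World frame = base frame: x ahead of the robot, y to its left, z up, the work surface at z = 0. Lengths are in m, angles in degrees, forces in N, time in s.
With the tool pointing down it reaches from about 0.3 to 0.75 m from the base axis. Payload 8.5 kg.
Tool frame: the origin (TCP) lies at the very end of the fingers, on their centre line; the grasp point (between the pads) lies 19 mm behind it (env.hold_point_z is the distance from the TCP to the grasp point, in m); z points along the fingers, y is the line along which they close (so a half turn about z gives the same grasp; the last joint's range is limited). The gripper opens to 85 mm and grips with 20 to 120 N. Pads are 22 mm wide; open, the fingers measure 114 mm over their backs; the gripper's body (76 mm by 85 mm) begins 54 mm behind the grasp point. The pads swing forward as they close: fully open they stand 13 mm farther back than shut.
Start: joints at [57.737, 21.807, 74.336, -0, 83.858, -12.336], TCP at [0.187, 0.517, 0.231] pointing down, gripper open.
Joint ranges: [-178.18, 178.18], [-50.72, 133.34], [12.68, 142.11], [-81.47, 261.47], [9.98, 163.14], [-165.26, 165.26]. Speed limits (degrees/s): [136.94, 136.94, 180, 180, 180, 180].

### API

Orientations are given as a 3x3 rotation matrix whose columns are the frame's x, y, z axes.
In Python, from rig import env, optics gives the robot as it stands.
- The arm moves only by the shell command python3 -m jog 'ROWS' [OPENING] [FORCE]. ROWS is JSON, a list of rows, each an object with "linear": the shift along the tool's x, y, z in units of 40 mm (1.0 is 40 mm), a list of three; "roll": the turn about the tool's z in units of 5 degrees (1.0 is 5 degrees). A call has 1 to 12 rows; each row shifts and turns the commanded pose from where the row before left it, along the tool's axes as they then stand; what a row does not reach is not made up. A row lasts 1/12 s, in which the tool goes at most 41.7 mm and 7.16 degrees, less where a joint would pass 70% of its speed; a pose out of reach is approached as far as the arm can. A call is refused whole if a number of a shift passes 1 or a number of a turn 1, either way. A call with a gripper value outside its range is refused whole. OPENING is the opening, from -1 (shut) to 1 (fully open), set as the call begins (- or left out, the last holds). The fingers move at their own pace and stop on an object; FORCE is the grip in N (left out, the last holds). Time passes only in rows, so rows that do not move let the fingers close. It gives the time, the measured TCP pose, the force, the opening and the grip force at its end, in the units of the state.
- env.observe(): the state, without advancing time (a new reading comes with each control period).
- optics.get_image(name): name is "scene" or "top" or "wrist"; returns the picture (480x640x3 uint8, red, green, blue); there is no depth.
- optics.calibration(name): a dict with "fov_y" (degrees; the focal length in pixels is half the picture's height over the tangent of half this angle, whatever the lens; pixels are square), "cx", "cy" (the principal point, pixels), "T" (4x4, takes a point from camera to world coordinates). Camera axes: x right, y down, z forward; pixel columns grow to the right and rows downward; lengths in m; the calibration is good to about 2 mm. The wrist camera is an equidistant fisheye: a pixel r from the principal point sees the ray r / f radians off the axis. A picture is of the moment at which its call begins: read the wrist's pose just before it. calibration takes no time and is no camera call; for the wrist camera it gives the pose at the moment of the call.
- env.close_job(): hands the job in; it is judged then, once.
The state is a dict: "time_s": time; "q": joint angles; "qvel": joint speeds; "joint_efforts": joint torques, N m; "position": TCP position; "tool_rot": TCP orientation; "ft_force": force on the tool from outside, world axes, zero at the start; "wrist_torque": the same for the moment, N m; "grip_width": finger opening in m; "gripper_force": force on a finger pad.
Only numpy, scipy, OpenCV 4.12 (cv2) and the standard library are available. Lean on these libraries where they do the work, as an engineer would, in place of code of your own. Each camera call takes 0.05 s, during which the arm holds its last target. There are 200 camera calls.

## Working session

There is one attempt and no reset: what is moved stays moved. The work goes in short steps, Python scripts to look and compute and a shell command to move; the robot and the scene stay as the last step left them, time stands still between calls to the robot, and variables do not carry over. Pictures are saved under pics/ and viewed, at most 14 in all, crops included, and the job is handed in when it is done.

```bash
mkdir -p pics; ls
python3 - <<'E'
from rig import env, optics
import cv2, numpy as np
s=env.observe(); print(s, env.hold_point_z)
for n in ["top","scene"]:
    im=optics.get_image(n); cv2.imwrite(f"pics/{n}0.png",im[:,:,::-1])
    c=optics.calibration(n); print(n,c)
E
```

```text
pics
{'time_s': 0.0, 'q': array([ 5.77366095e+01,  2.18429932e+01,  7.43839966e+01, -2.17898819e-03,
        8.38576325e+01, -1.23362991e+01]), 'qvel': array([ 0.04260604,  0.04443065, -0.02620707,  0.03574704,  0.04083558,
       -0.02379545]), 'joint_efforts': array([-9.84613905e-06, -4.48452473e+01, -2.31272256e+01, -1.55962539e-04,
        4.82590520e-03,  1.94504884e-05]), 'position': array([0.18731426, 0.51681809, 0.23069746]), 'tool_rot': array([[-9.40128370e-01,  3.40819712e-01, -7.56433316e-04],
       [ 3.40820437e-01,  9.40127555e-01, -1.26908788e-03],
       [ 2.78613638e-04, -1.45091345e-03, -9.99998909e-01]]), 'ft_force': array([-0.08583363, -0.61795764,  0.62594628]), 'wrist_torque': array([ 0.02566009, -0.00717824,  0.0807944 ]), 'gripper_force': 0.0, 'grip_width': 0.08570691500694266} 0.0187
top {'fov_y': 52.98052884117669, 'cx': 309.72947729299057, 'cy': 243.5452561923417, 'T': array([[ 0.02791617, -0.9890219 ,  0.14510812,  0.35480673],
       [-0.99950695, -0.02970471, -0.01017314,  0.00846101],
       [ 0.01437186, -0.14475258, -0.9893635 ,  1.34446223],
       [ 0.        ,  0.        ,  0.        ,  1.        ]])}
scene {'fov_y': 57.86049318862379, 'cx': 319.08376556774425, 'cy': 244.78857460939278, 'T': array([[-0.46329114,  0.44824856, -0.76448319,  1.3039896 ],
       [ 0.88619483,  0.22997514, -0.4022066 ,  0.41187485],
       [-0.0044764 , -0.86381981, -0.503781  ,  0.63029681],
       [ 0.        ,  0.        ,  0.        ,  1.        ]])}
```

View pics/top0.png

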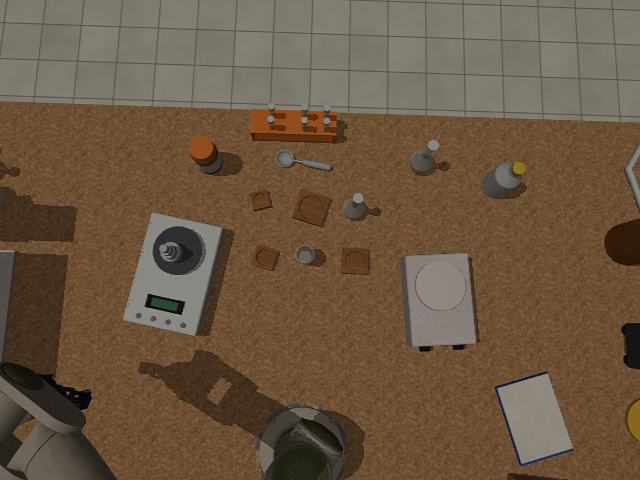

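View pics/scene0.png

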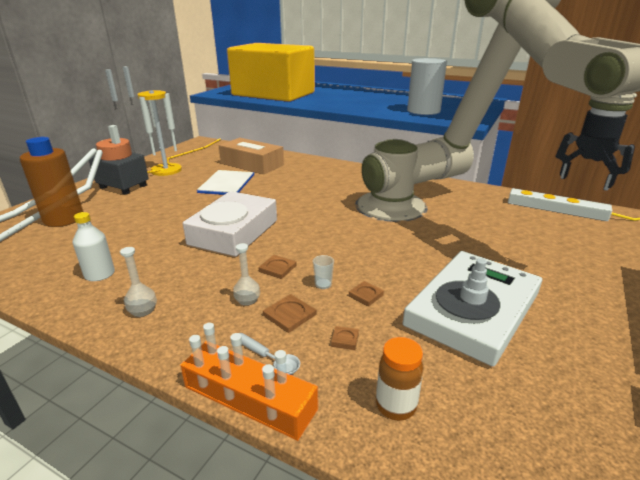

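The top view shows the pan at about (180,250). Case50 is at (261,201), case100 at (265,258), case200 at (355,261) and case500 at (312,207), with a flask at (355,208) and a beaker at (305,255) close by. The scene view agrees.

```bash
cat > h.py <<'E'
from rig import env, optics
import cv2, numpy as np
def ray(n,uv,c=None):
    c=c or optics.calibration(n); f=240/np.tan(np.radians(c["fov_y"]/2))
    d=np.array([uv[0]-c["cx"],uv[1]-c["cy"]])/f
    if n=="wrist":
        r=np.hypot(*d); v=np.r_[d*np.sinc(r/np.pi),np.cos(r)] if False else np.r_[d*(np.sin(r)/max(r,1e-9)),np.cos(r)]
    else: v=np.r_[d,1]
    return c["T"][:3,3],c["T"][:3,:3]@v
def plane(n,uv,z,c=None):
    o,v=ray(n,uv,c); return o+v*(z-o[2])/v[2]
def blobs(mask,amin=100,amax=1e9):
    mask=cv2.morphologyEx(mask.astype(np.uint8),cv2.MORPH_OPEN,np.ones((3,3),np.uint8))
    cs,_=cv2.findContours(mask,cv2.RETR_EXTERNAL,cv2.CHAIN_APPROX_NONE)
    return [c for c in cs if amin<cv2.contourArea(c)<amax]
E
python3 - <<'E'
from h import *
im=cv2.imread("pics/top0.png"); hsv=cv2.cvtColor(im,cv2.COLOR_BGR2HSV)
for p in [(261,192),(312,198),(355,270),(330,240),(200,245),(230,230)]: print(p,hsv[p[1],p[0]])
m=(hsv[...,2]<135)&(hsv[...,1]>90); m[:180]=0;m[285:]=0;m[:,:240]=0;m[:,385:]=0
for c in blobs(m):
    r=cv2.minAreaRect(c); P=np.array([plane("top",p,.014) for p in cv2.boxPoints(r)])
    print(np.round(r[0],1),cv2.contourArea(c),"ctr",P.mean(0).round(4),"sides",[np.linalg.norm(P[i]-P[i-1]).round(4) for i in (1,2)],"ang",np.degrees(np.arctan2(*(P[1]-P[0])[[1,0]])).round(1))
m=(hsv[...,2]<100)&(hsv[...,1]<60); m[:220]=0;m[285:]=0;m[:,:140]=0;m[:,225:]=0
for c in blobs(m,300):
    e=cv2.fitEllipse(cv2.convexHull(c)); print(e,plane("top",e[0],.075).round(4))
m=(hsv[...,2]>150)&(hsv[...,1]<50); m[:205]=0;m[345:]=0;m[:,:110]=0;m[:,230:]=0
for c in blobs(m,1000):
    r=cv2.minAreaRect(c); P=np.array([plane("top",p,.06) for p in cv2.boxPoints(r)]); print(r,P.mean(0).round(4),P.round(3)[:,:2].tolist())
print(plane("top",(305,255),.0),plane("top",(353,210),.0))
E
```

```text
(261, 192) [ 13 154  91]
(312, 198) [ 12 150  90]
(355, 270) [ 13 166  72]
(330, 240) [ 15 132 104]
(200, 245) [ 0  5 50]
(230, 230) [ 15 135  66]
[312. 232.] 14976.0 ctr [ 0.5852 -0.011   0.014 ] sides [np.float64(0.4101), np.float64(0.2964)] ang -88.2
((178.7396697998047, 250.36380004882812), (49.254966735839844, 53.255897521972656), 87.30097961425781) [0.5123 0.3417 0.075 ]
[0.51906026 0.00702088 0.        ] [ 0.65244737 -0.12614154  0.        ]
```

```bash
cat > snap.py <<'E'
import sys,pickle
from h import *
n=sys.argv[1]; c=optics.calibration("wrist"); s=env.observe(); im=optics.get_image("wrist")
cv2.imwrite(f"pics/{n}.png",im[:,:,::-1]); pickle.dump((c,s),open(f"pics/{n}.pkl","wb"))
print(n,s["time_s"],s["position"].round(4),"cam",c["T"][:3,3].round(3),"axis",c["T"][:3,2].round(3),c["fov_y"],"y az",np.degrees(np.arctan2(s["tool_rot"][1,1],s["tool_rot"][0,1])).round(2))
E
python3 -m jog '[{"linear":[-0.7,-0.4,-0.14]},{"linear":[-0.7,-0.4,-0.14]},{"linear":[-0.7,-0.4,-0.14]},{"linear":[-0.7,-0.4,-0.14]},{"linear":[-0.7,-0.4,-0.14]},{"linear":[-0.7,-0.4,-0.14]},{"linear":[-0.7,-0.4,-0.14]},{"linear":[-0.7,-0.4,-0.14]},{"linear":[-0.7,-0.4,-0.14]},{"linear":[0,0,0]},{"linear":[0,0,0]}]'
python3 snap.py w1
python3 -m jog '[{"linear":[-0.7,-0.4,-0.14]},{"linear":[-0.7,-0.4,-0.14]},{"linear":[-0.7,-0.4,-0.14]},{"linear":[-0.7,-0.4,-0.14]},{"linear":[-0.7,-0.4,-0.14]},{"linear":[-0.7,-0.4,-0.14]},{"linear":[-0.7,-0.4,-0.14]},{"linear":[-0.7,-0.4,-0.14]},{"linear":[-0.7,-0.4,0]},{"linear":[0,0,0]},{"linear":[0,0,0]}]'
python3 snap.py w2
python3 -c "
import cv2,numpy as np
a=cv2.imread('pics/w1.png');b=cv2.imread('pics/w2.png');cv2.imwrite('pics/w12.png',np.hstack([cv2.resize(a,(400,300)),cv2.resize(b,(400,300))]))"
```

```text
w1 0.1 [0.1873 0.5168 0.2308] cam [0.109 0.546 0.374] axis [ 0.307 -0.113 -0.945] 65.70646984690485 y az 70.08
w2 0.15 [0.1874 0.5169 0.2309] cam [0.109 0.546 0.374] axis [ 0.307 -0.112 -0.945] 65.70646984690485 y az 70.07invalid input
invalid input
```

View pics/w2.png

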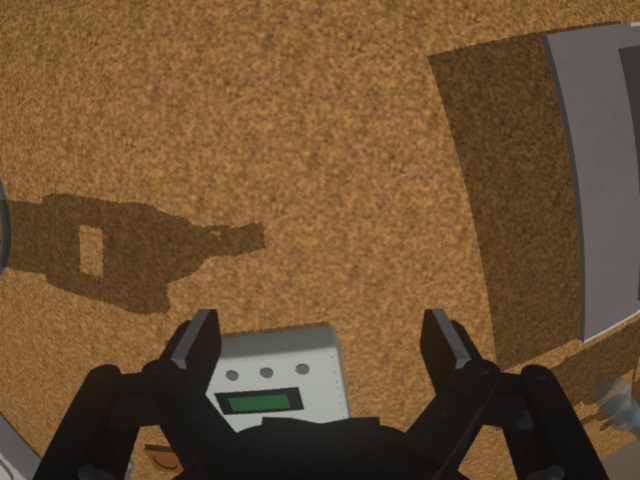

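View pics/w1.png

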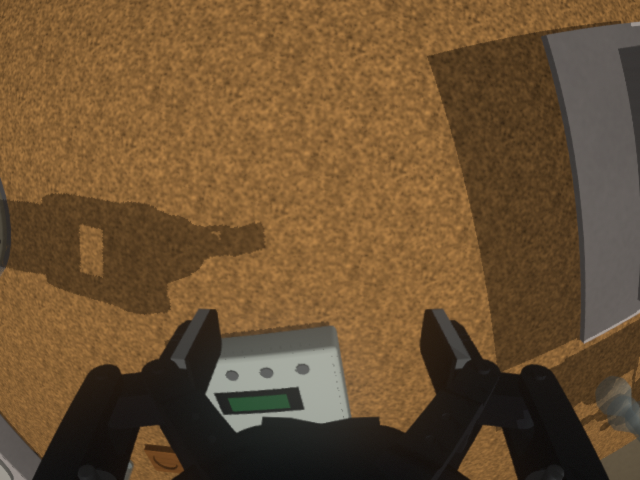

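```bash
python3 -m jog '[{"linear":[0,0,-0.2],"roll":1},{"linear":[0,0,-0.2],"roll":1},{"linear":[0,0,-0.2],"roll":1},{"linear":[0,0,-0.2],"roll":1},{"linear":[0,0,-0.2],"roll":1},{"linear":[0,0,-0.2],"roll":1},{"linear":[0,0,-0.2],"roll":1},{"linear":[0,0,-0.2],"roll":1},{"linear":[0,0,-0.2],"roll":1},{"linear":[0,0,-0.2],"roll":1},{"linear":[0,0,-0.2],"roll":1},{"linear":[0,0,-0.2],"roll":1}]'
python3 -c "
from h import *
s=env.observe();print(s['position'],s['q'],np.degrees(np.arctan2(s['tool_rot'][1,1],s['tool_rot'][0,1])))"
```

```text
time_s: 1.2
position: [0.1874, 0.517, 0.3275]
tool_rot: [[-0.171, 0.985, -0.0], [0.985, 0.171, -0.0], [-0.0, -0.0, -1.0]]
ft_force: [0.6, -0.7, -0.3]
grip_width: 0.0856
gripper_force: 0.0
[0.18741336 0.5169727  0.32750986] [ 5.77362123e+01  1.90755103e+01  6.28487225e+01 -1.63540023e-03
  9.81038538e+01  4.79126107e+01] 9.823368056990107
```

```bash
python3 -m jog '[{"linear":[0,0,0],"roll":1},{"linear":[0,0,0],"roll":1},{"linear":[0,0,0],"roll":1},{"linear":[0,0,0],"roll":1},{"linear":[0,0,0],"roll":1},{"linear":[0,0,0],"roll":1},{"linear":[0,0,0],"roll":1},{"linear":[0,0,0],"roll":1},{"linear":[0,0,0],"roll":1},{"linear":[0,0,0],"roll":1}]' >/dev/null
python3 -m jog '[{"linear":[0,0,0],"roll":1},{"linear":[0,0,0],"roll":1},{"linear":[0,0,0],"roll":1},{"linear":[0,0,0],"roll":1},{"linear":[0,0,0],"roll":1},{"linear":[0,0,0],"roll":1},{"linear":[0,0,0],"roll":1},{"linear":[0,0,0],"roll":1},{"linear":[0,0,0],"roll":1},{"linear":[0,0,0],"roll":1}]' | head -3
python3 -m jog '[{"linear":[0.6,0.65,0],"roll":0},{"linear":[0.6,0.65,0],"roll":0},{"linear":[0.6,0.65,0],"roll":0},{"linear":[0.6,0.65,0],"roll":0},{"linear":[0.6,0.65,0],"roll":0},{"linear":[0.6,0.65,0],"roll":0},{"linear":[0,0,0],"roll":0},{"linear":[0,0,0],"roll":0},{"linear":[0,0,0],"roll":0}]' | head -3
python3 snap.py w3
python3 -m jog '[{"linear":[0.4,0.8,0],"roll":0},{"linear":[0.4,0.8,0],"roll":0},{"linear":[0.4,0.8,0],"roll":0},{"linear":[0.4,0.8,0],"roll":0},{"linear":[0.4,0.8,0],"roll":0},{"linear":[0.4,0.8,0],"roll":0},{"linear":[0.4,0.8,0],"roll":0},{"linear":[0.4,0.8,0],"roll":0},{"linear":[0.4,0.8,0],"roll":0},{"linear":[0,0,0],"roll":0},{"linear":[0,0,0],"roll":0},{"linear":[0,0,0],"roll":0}]' | head -3
python3 snap.py w4
```

```text
time_s: 2.87
position: [0.1874, 0.517, 0.3271]
tool_rot: [[1.0, -0.003, -0.0], [-0.003, -1.0, -0.0], [-0.0, 0.0, -1.0]]
time_s: 3.62
position: [0.3314, 0.3615, 0.3273]
tool_rot: [[1.0, 0.001, -0.0], [0.001, -1.0, 0.0], [-0.0, -0.0, -1.0]]
w3 3.6167 [0.3314 0.3615 0.3273] cam [0.416 0.362 0.47 ] axis [-0.327  0.    -0.945] 65.70646984690485 y az -89.94
time_s: 4.67
position: [0.4757, 0.0746, 0.3273]
tool_rot: [[1.0, 0.003, -0.0], [0.003, -1.0, 0.0], [-0.0, -0.0, -1.0]]
w4 4.6667 [0.4757 0.0746 0.3273] cam [0.561 0.075 0.47 ] axis [-0.327 -0.    -0.945] 65.70646984690485 y az -89.85
```

View pics/w3.png

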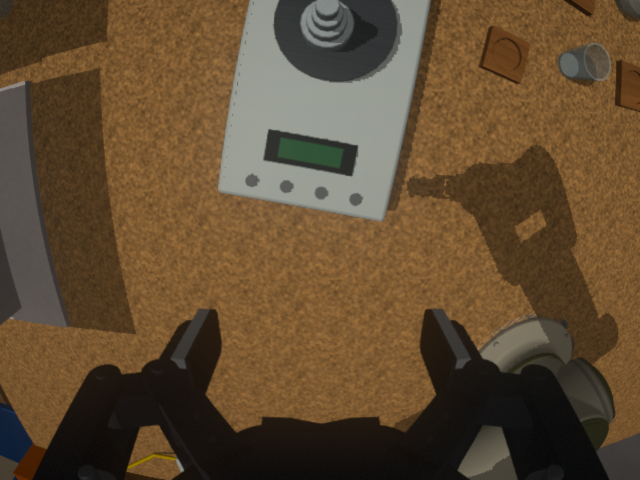

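View pics/w4.png

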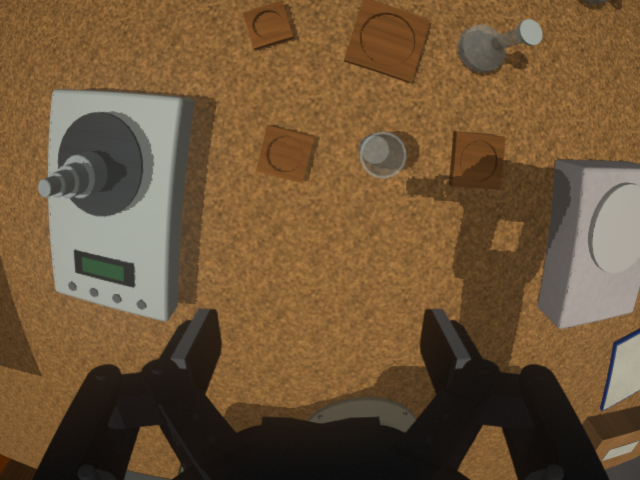

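Image w4 shows all four cases: case50 at (269,25), case500 at (388,40), case100 at (287,153) and case200 at (477,160). The beaker is at (383,155) and the flask at (485,48). Image w3 shows the stack from above at (328,15).

```bash
cat > cases.py <<'E'
import pickle,sys
from h import *
n=sys.argv[1]; c,s=pickle.load(open(f"pics/{n}.pkl","rb"))
im=cv2.imread(f"pics/{n}.png"); lab=cv2.cvtColor(cv2.GaussianBlur(im,(7,7),0),cv2.COLOR_BGR2LAB).astype(int); 
hsv=cv2.cvtColor(cv2.GaussianBlur(im,(7,7),0),cv2.COLOR_BGR2HSV)
if len(sys.argv)>2:
    for p in eval(sys.argv[2]): print(p,hsv[p[1],p[0]],lab[p[1],p[0]])
m=(hsv[...,0]<int(sys.argv[3]) if len(sys.argv)>3 else 13)&(hsv[...,1]>110); m[300:]=0
cv2.imwrite(f"pics/{n}m.png",m*255)
for k in blobs(m,400,20000):
    P=np.array([plane("wrist",q,.014,c)[:2] for q in cv2.convexHull(k)[:,0]])*1000
    r=cv2.minAreaRect(P.astype(np.float32)); print(k[:,0].mean(0).round(),"ctr",np.round(r[0],1),"sides",np.round(r[1],1),"ang",round(r[2],1))
E
python3 cases.py w4 "[(250,30),(275,175),(380,70),(410,30),(460,180),(495,145),(330,100),(430,140),(480,220),(200,200)]" 13
```

```text
(250, 30) [ 14 175 124] [ 97 142 159]
(275, 175) [ 15 169 131] [104 142 160]
(380, 70) [ 14 176 100] [ 78 140 154]
(410, 30) [ 14 180 102] [ 79 141 155]
(460, 180) [ 14 176  77] [ 59 137 149]
(495, 145) [ 14 178 113] [ 87 142 157]
(330, 100) [ 16 153 140] [117 139 159]
(430, 140) [ 16 154 131] [109 138 158]
(480, 220) [ 16 152  89] [ 75 135 149]
(200, 200) [ 16 132  93] [ 81 134 147][ WARN:0@0.163] global loadsave.cpp:1063 imwrite_ Unsupported depth image for selected encoder is fallbacked to CV_8U.
```

```bash
sed -i 's/m=(hsv.*/m=(cv2.medianBlur(hsv[...,1],7)>165); m[300:]=0; m=m.astype(np.uint8)/' cases.py
python3 cases.py w4; sed -n 1,1p h.py
python3 - <<'E'
import cv2,numpy as np
a=cv2.imread('pics/w4.png')[:230,200:560];m=cv2.imread('pics/w4m.png')[:230,200:560];a2=a.copy();a2[m[...,0]>0]=(0,255,0)
cv2.imwrite('pics/v5.png',np.vstack([cv2.resize(a,None,fx=1.25,fy=1.25,interpolation=2),cv2.resize(a2,None,fx=1.25,fy=1.25)]))
E
```

```text
[477. 160.] ctr [ 510.1 -130.4] sides [75.6 71.9] ang 89.1
[285. 153.] ctr [512.5 119.1] sides [59.6 60.2] ang 74.2
[387.  40.] ctr [658.4  -6.5] sides [87.1 89. ] ang 73.6
[268.  24.] ctr [675.3 138.8] sides [54.2 50.4] ang 17.1
from rig import env, optics
```

View pics/v5.png

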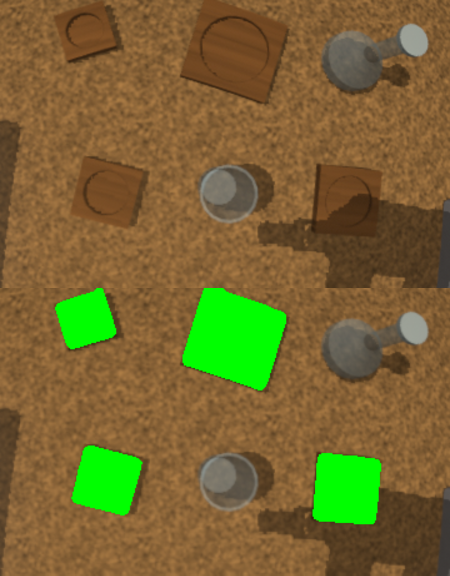

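The mask fits all four cases and the measured sides match the given sizes to within about 4 mm, the excess being visible side walls. Next I look straight down on the stack.

```bash
python3 -m jog '[{"linear":[-0.14,-0.83,0],"roll":0},{"linear":[-0.14,-0.83,0],"roll":0},{"linear":[-0.14,-0.83,0],"roll":0},{"linear":[-0.14,-0.83,0],"roll":0},{"linear":[-0.14,-0.83,0],"roll":0},{"linear":[-0.14,-0.83,0],"roll":0},{"linear":[-0.14,-0.83,0],"roll":0},{"linear":[-0.14,-0.83,0],"roll":0},{"linear":[0,0,0],"roll":0},{"linear":[0,0,0],"roll":0},{"linear":[0,0,0],"roll":0}]' | head -3
python3 snap.py w6
python3 - <<'E'
import cv2
a=cv2.imread('pics/w6.png')[0:240,180:460];cv2.imwrite('pics/v6.png',cv2.resize(a,None,fx=2.4,fy=2.4,interpolation=2))
E
```

```text
time_s: 5.63
position: [0.43, 0.3395, 0.3274]
tool_rot: [[1.0, 0.003, 0.0], [0.003, -1.0, -0.0], [0.0, 0.0, -1.0]]
w6 5.6333 [0.43   0.3395 0.3274] cam [0.515 0.34  0.471] axis [-0.327 -0.001 -0.945] 65.70646984690485 y az -89.82
```

View pics/v6.png

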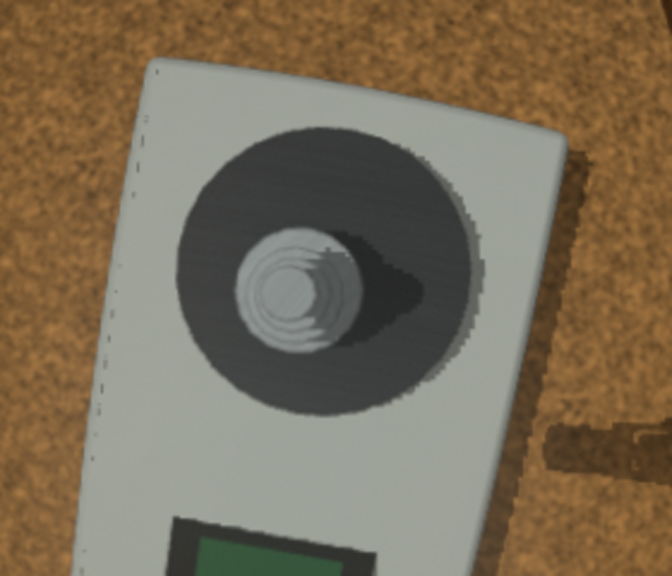

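The stack's nested circles show from straight above: the top disc at crop (288,292) and the 500 g outline centred near crop (300,290), both with the expected radii.

```bash
cat > stack.py <<'E'
import pickle,sys
from h import *
n=sys.argv[1]; c,s=pickle.load(open(f"pics/{n}.pkl","rb"))
im=cv2.imread(f"pics/{n}.png"); g=cv2.cvtColor(im,cv2.COLOR_BGR2GRAY); K=4
W={"50":(.167,10),"100":(.147,14),"200":(.127,19),"500":(.105,26),"pan":(.075,65)}
skip=sys.argv[2].split(",") if len(sys.argv)>2 else []
f=240/np.tan(np.radians(c["fov_y"]/2)); T=c["T"]
x0,y0,x1,y1=220,40,400,190
G=cv2.resize(g[y0:y1,x0:x1],None,fx=K,fy=K,interpolation=cv2.INTER_CUBIC)
for k,(z,r) in W.items():
    if k in skip: continue
    R=f*r/1000/(T[2,3]-z)*K
    h=cv2.HoughCircles(G,cv2.HOUGH_GRADIENT_ALT if 0 else cv2.HOUGH_GRADIENT,1,8,param1=60,param2=12,minRadius=int(R*.94),maxRadius=int(R*1.06)+1)
    if h is None: print(k,"none"); continue
    for q in h[0][:2]:
        u=(q[0]+.5)/K-.5+x0; v=(q[1]+.5)/K-.5+y0
        print(k,"px",round(u,1),round(v,1),"R",round(float(q[2]/R),3),plane("wrist",(u,v),z,c).round(4))
E
python3 stack.py w6
python3 - <<'E'
from h import *
for n,p in dict(c50=(261,201),c100=(265,258),c200=(355,261.5),c500=(312,207.5)).items(): print(n,plane("top",p,.014).round(4))
E
```

```text
50 px 298.5 120.0 R 1.05 [0.5105 0.3575 0.167 ]
100 px 294.5 118.2 R 1.029 [0.5118 0.3621 0.147 ]
100 px 295.8 125.5 R 1.046 [0.5055 0.361  0.147 ]
200 px 298.2 118.0 R 0.98 [0.5118 0.36   0.127 ]
200 px 302.0 125.5 R 1.063 [0.5048 0.3566 0.127 ]
500 px 303.8 120.5 R 0.986 [0.5091 0.356  0.105 ]
500 px 304.0 122.8 R 1.053 [0.5069 0.3557 0.105 ]
pan px 314.2 111.8 R 1.003 [0.5179 0.3463 0.075 ]
pan px 314.5 114.5 R 1.013 [0.515 0.346 0.075]
c50 [0.6672 0.1358 0.014 ]
c100 [0.5057 0.1178 0.014 ]
c200 [ 0.5033 -0.1325  0.014 ]
c500 [ 0.653  -0.0088  0.014 ]
```

```bash
python3 - <<'E'
from h import *
im=cv2.imread("pics/top0.png"); hsv=cv2.cvtColor(cv2.GaussianBlur(im,(3,3),0),cv2.COLOR_BGR2HSV)
m=cv2.medianBlur(hsv[...,1],3)>150; m[:180]=0;m[285:]=0;m[:,:240]=0;m[:,385:]=0
for k in blobs(m,150,3000):
    P=np.array([plane("top",q,.014)[:2] for q in cv2.convexHull(k)[:,0]])*1000
    r=cv2.minAreaRect(P.astype(np.float32)); print(k[:,0].mean(0).round(1),np.round(r[0],1),np.round(r[1],1),cv2.contourArea(k))
E
python3 - <<'E'
import cv2
a=cv2.imread('pics/w6.png')[:180,210:410];g=cv2.cvtColor(a,cv2.COLOR_BGR2GRAY)
a=cv2.createCLAHE(6,(8,8)).apply(g)[80:160,60:130]
cv2.imwrite('pics/v7.png',cv2.resize(a,None,fx=7,fy=7,interpolation=2))
E
```

```text
[354.7 260.8] [ 505.8 -131. ] [70.3 69.7] 595.5
[264.7 257.3] [507.8 118.7] [61.  58.9] 413.5
[310.8 207.6] [652.7  -6.3] [85.8 86.6] 842.5
[260.  199.8] [671.3 138.4] [51.9 48.9] 268.5
```

View pics/v7.png

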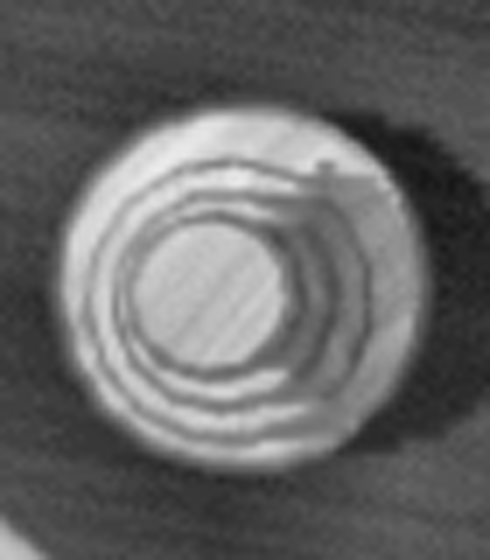

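Read from the view (scale 7, offset (270,80)), the weight centres are at pixels 50:(300,122), 100:(302,122), 200:(302.5,122.5) and 500:(304.5,120.3). All lie near world (0.509,0.356). I move over the stack, go down to just above it and check the alignment.

```bash
python3 -m jog '[{"linear":[0.5,-0.1,0],"roll":0},{"linear":[0.5,-0.1,0],"roll":0},{"linear":[0.5,-0.1,0],"roll":0},{"linear":[0.48,-0.11,0],"roll":0},{"linear":[0,0,0.7],"roll":0},{"linear":[0,0,0.7],"roll":0},{"linear":[0,0,0.7],"roll":0},{"linear":[0,0,0.7],"roll":0},{"linear":[0,0,0.4],"roll":0},{"linear":[0,0,0],"roll":0},{"linear":[0,0,0],"roll":0},{"linear":[0,0,0],"roll":0}]' 0.1 30
python3 snap.py w8
python3 - <<'E'
import cv2
a=cv2.imread('pics/w8.png')[180:480,120:520];cv2.imwrite('pics/v8.png',cv2.resize(a,None,fx=2,fy=2,interpolation=2))
E
```

```text
time_s: 6.68
position: [0.5108, 0.3552, 0.2011]
tool_rot: [[1.0, 0.001, 0.003], [0.001, -1.0, 0.001], [0.003, -0.001, -1.0]]
ft_force: [-0.4, -0.6, -0.2]
grip_width: 0.0473
gripper_force: 0.0
w8 6.6833 [0.5108 0.3552 0.2011] cam [0.595 0.355 0.344] axis [-0.324  0.001 -0.946] 65.70646984690485 y az -89.97
```

View pics/v8.png

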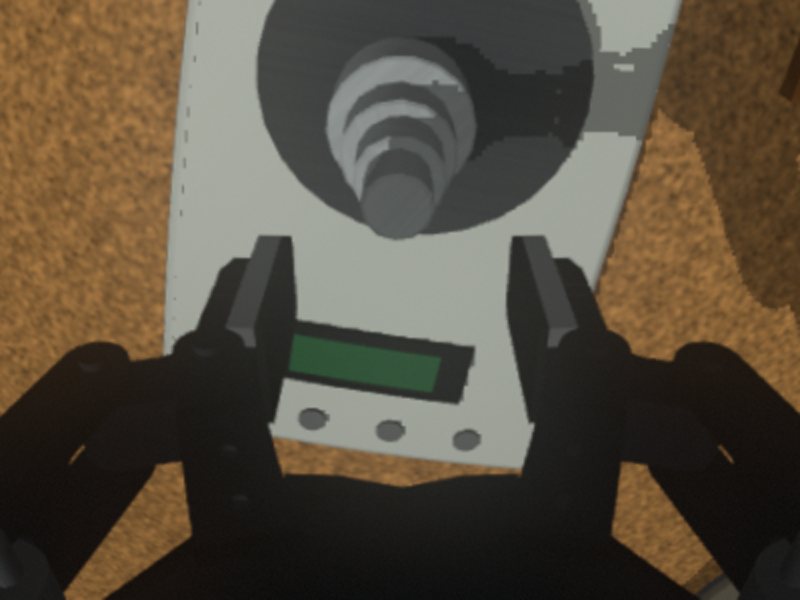

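The weight's top disc is centred at crop (397,205), which is full-image (318.5,282.5), midway between the fingers.

Run:
```python
import pickle
from h import *
c,s=pickle.load(open("pics/w8.pkl","rb")); print(plane("wrist",(318.5,282.5),.167,c)); print(c["cx"],c["cy"], env.observe()["position"])
```

```text
[0.5097419  0.35655187 0.167     ]
320.32640257739325 238.16341103957998 [0.51078853 0.35536353 0.20128495]
```

```bash
python3 -m jog '[{"linear":[-0.03,-0.03,0.3],"roll":0},{"linear":[0,0,0.3],"roll":0},{"linear":[0,0,0.3],"roll":0},{"linear":[0,0,0.28],"roll":0},{"linear":[0,0,0],"roll":0},{"linear":[0,0,0],"roll":0},{"linear":[0,0,0],"roll":0}]'
python3 -m jog '[{"linear":[0,0,0],"roll":0},{"linear":[0,0,0],"roll":0},{"linear":[0,0,0],"roll":0},{"linear":[0,0,0],"roll":0},{"linear":[0,0,0],"roll":0},{"linear":[0,0,0],"roll":0},{"linear":[0,0,0],"roll":0},{"linear":[0,0,0],"roll":0}]' -1 30
```

```text
time_s: 7.32
position: [0.5094, 0.3569, 0.1537]
tool_rot: [[1.0, 0.001, 0.002], [0.001, -1.0, 0.001], [0.002, -0.001, -1.0]]
ft_force: [0.4, 0.1, 0.4]
grip_width: 0.0465
gripper_force: 0.0
time_s: 7.98
position: [0.5092, 0.3566, 0.153]
tool_rot: [[1.0, 0.001, 0.001], [0.001, -1.0, 0.0], [0.001, -0.0, -1.0]]
ft_force: [-1.1, -1.4, 6.1]
grip_width: 0.0173
gripper_force: 29.3
```

```bash
python3 -m jog '[{"linear":[0,0,-0.1],"roll":0},{"linear":[0,0,-0.2],"roll":0},{"linear":[0,0,-0.5],"roll":0},{"linear":[0,0,-0.7],"roll":0},{"linear":[0,0,-0.7],"roll":0},{"linear":[0,0,-0.7],"roll":0},{"linear":[0,0,-0.5],"roll":0},{"linear":[0,0,0],"roll":0},{"linear":[0,0,0],"roll":0}]'
python3 -m jog '[{"linear":[0.2,0.5,0],"roll":0},{"linear":[0.3,0.7,0],"roll":0},{"linear":[0.3,0.7,0],"roll":0},{"linear":[0.3,0.7,0],"roll":0},{"linear":[0.3,0.7,0],"roll":0},{"linear":[0.3,0.7,0],"roll":0},{"linear":[0.3,0.7,0],"roll":0},{"linear":[0.2,0.7,0],"roll":0},{"linear":[0.1,0,0],"roll":0},{"linear":[0,0,0],"roll":0},{"linear":[0,0,0],"roll":0},{"linear":[0,0,0],"roll":0}]' | head -3
python3 snap.py w9; python3 cases.py w9
```

```text
time_s: 8.73
position: [0.5089, 0.3568, 0.289]
tool_rot: [[1.0, 0.001, 0.002], [0.001, -1.0, 0.001], [0.002, -0.001, -1.0]]
ft_force: [0.5, -1.0, -1.4]
grip_width: 0.0172
gripper_force: 29.3
time_s: 9.73
position: [0.6006, 0.1419, 0.2876]
tool_rot: [[1.0, 0.003, -0.001], [0.003, -1.0, 0.0], [-0.001, -0.0, -1.0]]
w9 9.7333 [0.6006 0.1419 0.2876] cam [0.686 0.142 0.431] axis [-0.328 -0.    -0.945] 65.70646984690485 y az -89.85
[520. 258.] ctr [ 512.4 -128.4] sides [78.1 73.2] ang 88.0
[339. 259.] ctr [513.9 119.2] sides [59.1 61.3] ang 75.3
[323. 123.] ctr [675.9 139.1] sides [49.1 49.5] ang 15.9
[446. 142.] ctr [658.3  -4.8] sides [88.5 85.5] ang 73.6
[160.  24.] ctr [800.8 334.1] sides [118.3  71.6] ang 79.5
```

View pics/w9.png

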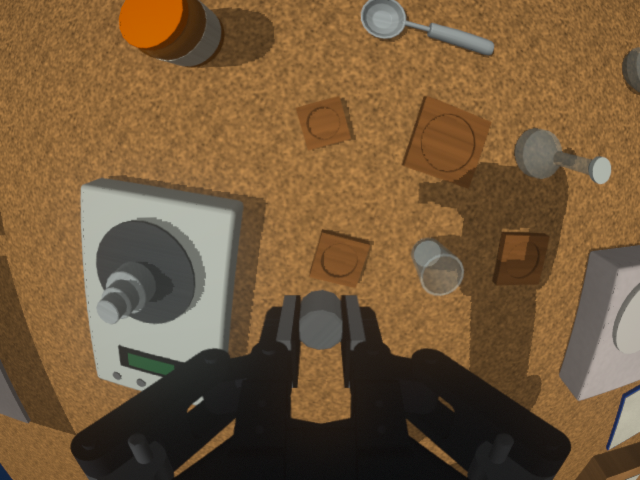

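The 50 g weight is held with its top disc at (321,319). Case50 is at (323,123), seen from nearly straight above, with sides 49 mm.

Run:
```python
import pickle
from h import *
c,s=pickle.load(open("pics/w9.pkl","rb")); print(plane("wrist",(321,319),s["position"][2]+.013,c)-s["position"])
```

```text
[5.10590963e-03 5.84068583e-05 1.30000000e-02]
```

```bash
python3 -m jog '[{"linear":[0.45,0.02,0],"roll":0},{"linear":[0.5,0.02,0],"roll":0},{"linear":[0.5,0.02,0],"roll":0},{"linear":[0.42,0.01,0],"roll":0},{"linear":[0,0,0.6],"roll":0},{"linear":[0,0,0.8],"roll":0},{"linear":[0,0,0.8],"roll":0},{"linear":[0,0,0.8],"roll":0},{"linear":[0,0,0.8],"roll":0},{"linear":[0,0,0.8],"roll":0},{"linear":[0,0,0.6],"roll":0},{"linear":[0,0,0],"roll":0}]' | head -2
python3 -m jog '[{"linear":[0,0,0.6],"roll":0},{"linear":[0,0,0.5],"roll":0},{"linear":[0,0,0.2],"roll":0},{"linear":[0,0,0.15],"roll":0},{"linear":[0,0,0],"roll":0},{"linear":[0,0,0],"roll":0},{"linear":[0,0,0],"roll":0},{"linear":[0,0,0],"roll":0}]'
python3 snap.py w10;  python3 - <<'E'
import cv2
a=cv2.imread('pics/w10.png')[180:420,180:460];cv2.imwrite('pics/v10.png',cv2.resize(a,None,fx=2.4,fy=2.4,interpolation=2))
E
```

```text
time_s: 10.78
position: [0.673, 0.1391, 0.0745]
time_s: 11.45
position: [0.6765, 0.1381, 0.0235]
tool_rot: [[1.0, 0.001, 0.002], [0.001, -1.0, 0.0], [0.002, -0.0, -1.0]]
ft_force: [0.2, 0.1, -0.9]
grip_width: 0.0176
gripper_force: 29.4
w10 11.45 [0.6765 0.1381 0.0235] cam [0.761 0.138 0.167] axis [-0.325 -0.    -0.946] 65.70646984690485 y az -89.92
```

View pics/v10.png

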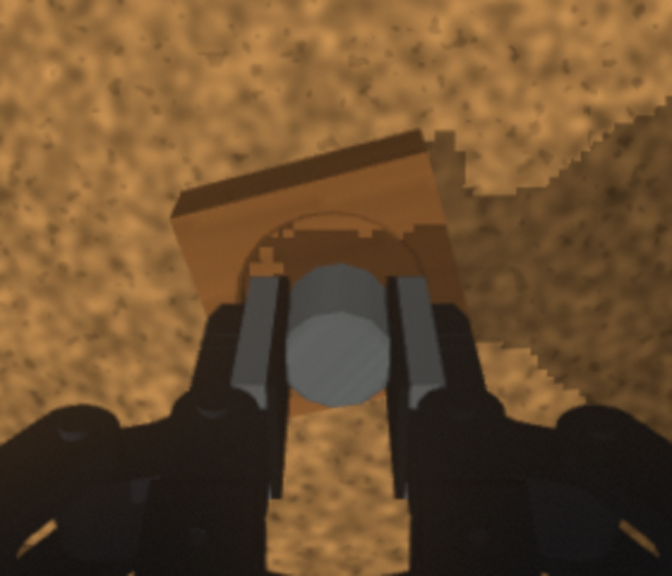

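The held weight's top disc is at crop (339,360) and the well is around it. The case's far top corners are at crop (172,215) and (428,153), and I use them to check the centre.

Run:
```python
import pickle
from h import *
c,s=pickle.load(open("pics/w10.pkl","rb")); f=lambda u,v:(180+u/2.4,180+v/2.4)
a=plane("wrist",f(172,217),.014,c)[:2];b=plane("wrist",f(430,154),.014,c)[:2]
d=(b-a)/np.linalg.norm(b-a); n=np.array([d[1],-d[0]]); n*=-np.sign(n[0]); print(np.linalg.norm(b-a),(a+b)/2+n*.025)
print(plane("wrist",f(339,360),s["position"][2]+.014,c))
print("wellfar",plane("wrist",f(335,212),.014,c))
```

```text
0.04988282536805165 [0.6753665 0.1391714]
[0.67682374 0.13807938 0.03746275]
wellfar [0.6943904  0.13880354 0.014     ]
```

```bash
python3 -m jog '[{"linear":[-0.035,-0.03,0.08],"roll":0},{"linear":[0,0,0.07],"roll":0},{"linear":[0,0,0.07],"roll":0},{"linear":[0,0,0],"roll":0},{"linear":[0,0,0],"roll":0},{"linear":[0,0,0],"roll":0}]'
python3 -m jog '[{"linear":[0,0,0],"roll":0},{"linear":[0,0,0],"roll":0},{"linear":[0,0,0],"roll":0},{"linear":[0,0,0],"roll":0},{"linear":[0,0,0],"roll":0}]' 0
python3 -m jog '[{"linear":[0,0,-0.2],"roll":0},{"linear":[0,0,-0.5],"roll":0},{"linear":[0,0,-0.9],"roll":0},{"linear":[0,0,-0.9],"roll":0},{"linear":[0,0,-0.9],"roll":0},{"linear":[0,0,-0.9],"roll":0},{"linear":[0,0,-0.9],"roll":0},{"linear":[0,0,-0.8],"roll":0},{"linear":[-0.9,0,-0.2],"roll":0},{"linear":[-0.9,0,-0.2],"roll":0},{"linear":[0,0,0],"roll":0},{"linear":[0,0,0],"roll":0}]' | head -2
python3 snap.py w11;  python3 - <<'E'
import cv2
a=cv2.imread('pics/w11.png')[40:280,200:480];cv2.imwrite('pics/v11.png',cv2.resize(a,None,fx=2.4,fy=2.4,interpolation=2))
E
```

```text
time_s: 12.0
position: [0.6745, 0.1394, 0.014]
tool_rot: [[1.0, 0.001, 0.0], [0.001, -1.0, 0.0], [0.0, -0.0, -1.0]]
ft_force: [-2.5, 0.6, 5.9]
grip_width: 0.0175
gripper_force: 29.9
time_s: 12.42
position: [0.6744, 0.1393, 0.013]
tool_rot: [[1.0, 0.001, -0.0], [0.001, -1.0, -0.0], [-0.0, 0.0, -1.0]]
ft_force: [0.7, 0.3, 0.1]
grip_width: 0.0426
gripper_force: 0.0
time_s: 13.42
position: [0.6013, 0.1394, 0.2711]
w11 13.4167 [0.6013 0.1394 0.2711] cam [0.686 0.14  0.414] axis [-0.325 -0.    -0.946] 65.70646984690485 y az -89.9
```

View pics/v11.png

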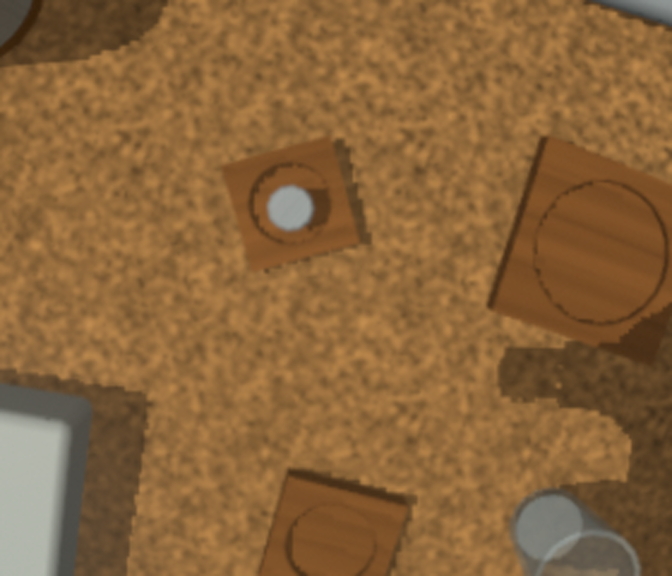

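The 50 g weight sits centred in its well: weight at crop (290,208), well centre at about (290,203). Next I return to look down on the stack, measuring numerically from here.

```bash
cat > fit.py <<'E'
import pickle,sys
from h import *
from scipy.optimize import least_squares
n=sys.argv[1]; c,s=pickle.load(open(f"pics/{n}.pkl","rb")); g=cv2.imread(f"pics/{n}.png",0); K=4
W={"50":(.167,10),"100":(.147,14),"200":(.127,19),"500":(.105,26)}
G=cv2.GaussianBlur(cv2.resize(g,None,fx=K,fy=K,interpolation=cv2.INTER_CUBIC),(0,0),2)
E=cv2.Canny(G,10,25); v,u=np.nonzero(E[:230*K]); o,V=None,None
uv=np.c_[(u+.5)/K-.5,(v+.5)/K-.5]
p0=np.array(eval(sys.argv[3]) if len(sys.argv)>3 else (.509,.356))
for k in sys.argv[2].split(","):
    z,r=W[k]; P=np.array([plane("wrist",q,z,c)[:2] for q in uv[np.abs(uv-uv.mean(0)).sum(1)<1e9]]) if 1 else 0
    p=p0.copy()
    for tol in (.004,.003,.002,.0015):
        d=np.linalg.norm(P-p,axis=1)-r/1e3; Q=P[np.abs(d)<tol]
        p=least_squares(lambda x:np.linalg.norm(Q-x,axis=1)-r/1e3,p,loss="soft_l1",f_scale=.0005).x
    d=np.linalg.norm(Q-p,axis=1)-r/1e3; a=np.unique((np.degrees(np.arctan2(*(Q-p).T))//10)).size
    print(n,k,p.round(4),"n",len(Q),"sectors/36",a,"res",np.abs(d).mean().round(5))
E
python3 fit.py w6 50,100,200,500
python3 -m jog '[{"linear":[-0.53,-0.63,-0.06],"roll":0},{"linear":[-0.53,-0.63,-0.06],"roll":0},{"linear":[-0.53,-0.63,-0.06],"roll":0},{"linear":[-0.53,-0.63,-0.06],"roll":0},{"linear":[-0.53,-0.63,-0.06],"roll":0},{"linear":[-0.53,-0.63,-0.06],"roll":0},{"linear":[-0.53,-0.63,-0.06],"roll":0},{"linear":[-0.53,-0.63,-0.06],"roll":0},{"linear":[0,0,0],"roll":0},{"linear":[0,0,0],"roll":0},{"linear":[0,0,0],"roll":0}]' | head -2
python3 snap.py w12; python3 fit.py w12 100,200,500
```

```text
w6 50 [0.5088 0.3574] n 327 sectors/36 28 res 0.00067
w6 100 [0.509  0.3532] n 236 sectors/36 15 res 0.00072
w6 200 [0.5069 0.3596] n 364 sectors/36 23 res 0.00058
w6 500 [0.509  0.3558] n 708 sectors/36 36 res 0.00047
time_s: 14.38
position: [0.4337, 0.3405, 0.2881]
w12 14.3833 [0.4337 0.3405 0.2881] cam [0.519 0.341 0.431] axis [-0.327 -0.    -0.945] 65.70646984690485 y az -89.94
w12 100 [0.5085 0.3573] n 377 sectors/36 23 res 0.00054
w12 200 [0.5077 0.3596] n 565 sectors/36 25 res 0.00065
w12 500 [0.509  0.3558] n 810 sectors/36 36 res 0.00049
```

```bash
python3 -m jog '[{"linear":[0.47,-0.1,0],"roll":0},{"linear":[0.47,-0.1,0],"roll":0},{"linear":[0.47,-0.1,0],"roll":0},{"linear":[0.46,-0.1,0],"roll":0},{"linear":[0,0,0.7],"roll":0},{"linear":[0,0,0.7],"roll":0},{"linear":[0,0,0.7],"roll":0},{"linear":[0,0,0.4],"roll":0},{"linear":[0,0,0.2],"roll":0},{"linear":[0,0,0],"roll":0},{"linear":[0,0,0],"roll":0},{"linear":[0,0,0],"roll":0}]' 0.2 30
```

```text
time_s: 15.43
position: [0.5084, 0.3566, 0.182]
tool_rot: [[1.0, 0.001, 0.002], [0.001, -1.0, 0.001], [0.002, -0.001, -1.0]]
ft_force: [-0.4, -0.1, 1.3]
grip_width: 0.0511
gripper_force: 0.0
```

```bash
python3 -m jog '[{"linear":[0,0,0.3],"roll":0},{"linear":[0,0,0.3],"roll":0},{"linear":[0,0,0.3],"roll":0},{"linear":[0,0,0.27],"roll":0},{"linear":[0,0,0],"roll":0},{"linear":[0,0,0],"roll":0},{"linear":[0,0,0],"roll":0}]' | head -2
python3 -m jog '[{"linear":[0,0,0],"roll":0},{"linear":[0,0,0],"roll":0},{"linear":[0,0,0],"roll":0},{"linear":[0,0,0],"roll":0},{"linear":[0,0,0],"roll":0},{"linear":[0,0,0],"roll":0},{"linear":[0,0,0],"roll":0},{"linear":[0,0,0],"roll":0}]' -1 30
```

```text
time_s: 16.02
position: [0.5079, 0.3569, 0.1348]
time_s: 16.68
position: [0.5077, 0.3568, 0.1346]
tool_rot: [[1.0, 0.001, 0.001], [0.001, -1.0, 0.001], [0.001, -0.001, -1.0]]
ft_force: [-1.3, 0.0, 6.1]
grip_width: 0.0258
gripper_force: 29.5
```

```bash
python3 -m jog '[{"linear":[0,0,-0.1],"roll":0},{"linear":[0,0,-0.3],"roll":0},{"linear":[0,0,-0.6],"roll":0},{"linear":[0,0,-0.7],"roll":0},{"linear":[0,0,-0.7],"roll":0},{"linear":[0,0,-0.7],"roll":0},{"linear":[0,0,-0.6],"roll":0},{"linear":[0,0,-0.2],"roll":0},{"linear":[0,0,0],"roll":0}]' 
python3 -m jog '[{"linear":[-0.2,0.5,0],"roll":0},{"linear":[-0.25,0.7,0],"roll":0},{"linear":[-0.25,0.8,0],"roll":0},{"linear":[-0.25,0.8,0],"roll":0},{"linear":[-0.25,0.8,0],"roll":0},{"linear":[-0.25,0.8,0],"roll":0},{"linear":[-0.25,0.8,0],"roll":0},{"linear":[-0.25,0.75,0],"roll":0},{"linear":[0,0,0],"roll":0},{"linear":[0,0,0],"roll":0},{"linear":[0,0,0],"roll":0}]' | head -2
python3 snap.py w13; python3 cases.py w13
```

```text
time_s: 17.43
position: [0.5078, 0.3569, 0.2913]
tool_rot: [[1.0, 0.001, 0.003], [0.001, -1.0, 0.001], [0.003, -0.001, -1.0]]
ft_force: [-0.0, 0.7, -1.3]
grip_width: 0.0254
gripper_force: 29.6
time_s: 18.35
position: [0.4296, 0.1188, 0.2886]
w13 18.35 [0.4296 0.1188 0.2886] cam [0.515 0.119 0.432] axis [-0.329  0.    -0.944] 65.70646984690485 y az -89.95
[522. 130.] ctr [ 510.1 -129.5] sides [77.6 71.2] ang 88.8
[321. 116.] ctr [512.2 119.1] sides [59.5 59.5] ang 74.8
[430.  16.] ctr [644.1  -2. ] sides [87.2 62.4] ang 73.7
```

```bash
python3 -m jog '[{"linear":[0.5,0,0],"roll":0},{"linear":[0.6,0,0],"roll":0},{"linear":[0.6,0,0],"roll":0},{"linear":[0.35,0,0],"roll":0},{"linear":[0,0,0.6],"roll":0},{"linear":[0,0,0.8],"roll":0},{"linear":[0,0,0.8],"roll":0},{"linear":[0,0,0.8],"roll":0},{"linear":[0,0,0.8],"roll":0},{"linear":[0,0,0.8],"roll":0},{"linear":[0,0,0.6],"roll":0},{"linear":[0,0,0],"roll":0}]' | head -2
python3 -m jog '[{"linear":[0,0,0.6],"roll":0},{"linear":[0,0,0.4],"roll":0},{"linear":[0,0,0.2],"roll":0},{"linear":[0,0,0.15],"roll":0},{"linear":[0,0,0],"roll":0},{"linear":[0,0,0],"roll":0},{"linear":[0,0,0],"roll":0},{"linear":[0,0,0],"roll":0}]'
```

```text
time_s: 19.4
position: [0.5092, 0.1197, 0.0768]
time_s: 20.07
position: [0.5122, 0.1187, 0.0286]
tool_rot: [[1.0, 0.001, 0.002], [0.001, -1.0, 0.0], [0.002, -0.0, -1.0]]
ft_force: [-0.4, -0.5, -0.7]
grip_width: 0.0256
gripper_force: 29.8
```

```bash
python3 -m jog '[{"linear":[-0.02,0,0.1],"roll":0},{"linear":[0,0,0.1],"roll":0},{"linear":[0,0,0.07],"roll":0},{"linear":[0,0,0.05],"roll":0},{"linear":[0,0,0],"roll":0},{"linear":[0,0,0],"roll":0},{"linear":[0,0,0],"roll":0}]'
```

```text
time_s: 20.65
position: [0.5108, 0.1186, 0.0156]
tool_rot: [[1.0, 0.001, -0.0], [0.001, -1.0, -0.0], [-0.0, 0.0, -1.0]]
ft_force: [-3.6, 0.2, 10.1]
grip_width: 0.0255
gripper_force: 30.8
```

Touching the floor with 10 N. I release, retreat and check from above.

```bash
python3 -m jog '[{"linear":[0,0,0],"roll":0},{"linear":[0,0,0],"roll":0},{"linear":[0,0,0],"roll":0},{"linear":[0,0,0],"roll":0},{"linear":[0,0,0],"roll":0}]' 0.2 | tail -3
python3 -m jog '[{"linear":[0,0,-0.2],"roll":0},{"linear":[0,0,-0.5],"roll":0},{"linear":[0,0,-0.9],"roll":0},{"linear":[0,0,-0.9],"roll":0},{"linear":[0,0,-0.9],"roll":0},{"linear":[0,0,-0.9],"roll":0},{"linear":[0,0,-0.9],"roll":0},{"linear":[0,0,-0.8],"roll":0},{"linear":[-0.9,0,-0.2],"roll":0},{"linear":[-0.9,0,-0.2],"roll":0},{"linear":[0,0,0],"roll":0},{"linear":[0,0,0],"roll":0}]' | head -2
python3 snap.py w14
cat > placed.py <<'E'
import pickle,sys
from h import *
n,z,r=sys.argv[1],float(sys.argv[2]),float(sys.argv[3]); c,s=pickle.load(open(f"pics/{n}.pkl","rb"))
hsv=cv2.cvtColor(cv2.imread(f"pics/{n}.png"),cv2.COLOR_BGR2HSV)
m=(hsv[...,1]<70)&(hsv[...,2]>60); m[300:]=0
for k in blobs(m,150,6000):
    P=np.array([plane("wrist",q,z,c)[:2] for q in k[:,0]]).astype(np.float32)*1000
    (p,R)=cv2.minEnclosingCircle(P)
    if abs(R-r)<.25*r: print(k[:,0].mean(0).round(),"weight?",np.round(p,1),"R",round(R,1))
E
python3 placed.py w14 .028 14
python3 -m jog '[{"linear":[0,-0.6,-0.06],"roll":0},{"linear":[0,-0.8,-0.06],"roll":0},{"linear":[0,-0.8,-0.06],"roll":0},{"linear":[0,-0.8,-0.06],"roll":0},{"linear":[0,-0.8,-0.06],"roll":0},{"linear":[0,-0.8,-0.06],"roll":0},{"linear":[0,-0.8,0],"roll":0},{"linear":[0,-0.15,0],"roll":0},{"linear":[0,0,0],"roll":0},{"linear":[0,0,0],"roll":0},{"linear":[0,0,0],"roll":0}]' | head -2
python3 snap.py w15; python3 fit.py w15 200,500
```

```text
ft_force: [0.6, 0.2, 0.2]
grip_width: 0.0515
gripper_force: 0.0
time_s: 22.07
position: [0.4379, 0.1187, 0.2723]
w14 22.0667 [0.4379 0.1187 0.2723] cam [0.522 0.119 0.416] axis [-0.324 -0.    -0.946] 65.70646984690485 y az -89.91
[321. 126.] weight? [511.3 118.8] R 13.9
time_s: 23.03
position: [0.4391, 0.3396, 0.285]
w15 23.0333 [0.4391 0.3396 0.285 ] cam [0.524 0.34  0.428] axis [-0.327 -0.    -0.945] 65.70646984690485 y az -89.99
w15 200 [0.507  0.3581] n 582 sectors/36 30 res 0.00058
w15 500 [0.5091 0.3557] n 818 sectors/36 36 res 0.0005
```

```bash
python3 -m jog '[{"linear":[0.45,-0.12,0],"roll":0},{"linear":[0.45,-0.12,0],"roll":0},{"linear":[0.45,-0.12,0],"roll":0},{"linear":[0.35,-0.1,0],"roll":0},{"linear":[0,0,0.7],"roll":0},{"linear":[0,0,0.8],"roll":0},{"linear":[0,0,0.8],"roll":0},{"linear":[0,0,0.6],"roll":0},{"linear":[0,0,0.35],"roll":0},{"linear":[0,0,0],"roll":0},{"linear":[0,0,0],"roll":0},{"linear":[0,0,0],"roll":0}]' 0.5 40
```

```text
time_s: 24.08
position: [0.5075, 0.3588, 0.1569]
tool_rot: [[1.0, 0.0, 0.002], [0.0, -1.0, 0.001], [0.002, -0.001, -1.0]]
ft_force: [1.1, 0.0, -0.1]
grip_width: 0.064
gripper_force: 0.0
```

```bash
python3 -m jog '[{"linear":[0,0,0.3],"roll":0},{"linear":[0,0,0.3],"roll":0},{"linear":[0,0,0.3],"roll":0},{"linear":[0,0,0.2],"roll":0},{"linear":[0,0,0],"roll":0},{"linear":[0,0,0],"roll":0},{"linear":[0,0,0],"roll":0}]' | head -2
python3 -m jog '[{"linear":[0,0,0],"roll":0},{"linear":[0,0,0],"roll":0},{"linear":[0,0,0],"roll":0},{"linear":[0,0,0],"roll":0},{"linear":[0,0,0],"roll":0},{"linear":[0,0,0],"roll":0},{"linear":[0,0,0],"roll":0},{"linear":[0,0,0],"roll":0}]' -1 40
```

```text
time_s: 24.67
position: [0.5072, 0.3592, 0.1126]
time_s: 25.33
position: [0.507, 0.359, 0.1123]
tool_rot: [[1.0, 0.001, 0.001], [0.001, -1.0, 0.0], [0.001, -0.0, -1.0]]
ft_force: [-0.5, -1.6, 7.0]
grip_width: 0.0352
gripper_force: 39.7
```

```bash
python3 -m jog '[{"linear":[0,0,-0.1],"roll":0},{"linear":[0,0,-0.3],"roll":0},{"linear":[0,0,-0.6],"roll":0},{"linear":[0,0,-0.8],"roll":0},{"linear":[0,0,-0.8],"roll":0},{"linear":[0,0,-0.8],"roll":0},{"linear":[0,0,-0.7],"roll":0},{"linear":[0,0,-0.3],"roll":0},{"linear":[0,0,0],"roll":0}]' 
python3 -m jog '[{"linear":[-0.15,0.5,0],"roll":0},{"linear":[-0.15,0.7,0],"roll":0},{"linear":[-0.15,0.8,0],"roll":0},{"linear":[-0.15,0.8,0],"roll":0},{"linear":[-0.15,0.8,0],"roll":0},{"linear":[-0.15,0.8,0],"roll":0},{"linear":[-0.15,0.8,0],"roll":0},{"linear":[-0.15,0.8,0],"roll":0},{"linear":[-0.15,0.8,0],"roll":0},{"linear":[-0.15,0.8,0],"roll":0}]' | head -2
python3 -m jog '[{"linear":[-0.15,0.8,0],"roll":0},{"linear":[-0.15,0.8,0],"roll":0},{"linear":[-0.15,0.8,0],"roll":0},{"linear":[-0.1,0.8,0],"roll":0},{"linear":[0,0.7,0],"roll":0},{"linear":[0,0.6,0],"roll":0},{"linear":[0,0.2,0],"roll":0},{"linear":[0,0,0],"roll":0},{"linear":[0,0,0],"roll":0},{"linear":[0,0,0],"roll":0}]' | head -2
python3 snap.py w16; python3 cases.py w16
```

```text
time_s: 26.08
position: [0.5072, 0.3595, 0.2907]
tool_rot: [[1.0, 0.001, 0.005], [0.001, -1.0, 0.003], [0.005, -0.003, -1.0]]
ft_force: [0.4, 0.1, -1.6]
grip_width: 0.0351
gripper_force: 40.2
time_s: 26.92
position: [0.4459, 0.0538, 0.2859]
time_s: 27.75
position: [0.4251, -0.1319, 0.2869]
w16 27.75 [ 0.4251 -0.1319  0.2869] cam [ 0.51  -0.132  0.43 ] axis [-0.327  0.    -0.945] 65.70646984690485 y az -89.87
[118. 125.] ctr [512.7 118.3] sides [59.4 59.2] ang 75.1
[322. 114.] ctr [ 510.1 -132.7] sides [71.9 71. ] ang 88.8
[208.  14.] ctr [630.6  -1.3] sides [92.9 42.1] ang 82.7
[106.  12.] ctr [659.5 132.4] sides [27.  56.3] ang 4.9
```

```bash
python3 -m jog '[{"linear":[0.5,0.02,0],"roll":0},{"linear":[0.6,0,0],"roll":0},{"linear":[0.6,0,0],"roll":0},{"linear":[0.42,0,0],"roll":0},{"linear":[0,0,0.6],"roll":0},{"linear":[0,0,0.8],"roll":0},{"linear":[0,0,0.8],"roll":0},{"linear":[0,0,0.8],"roll":0},{"linear":[0,0,0.8],"roll":0},{"linear":[0,0,0.8],"roll":0},{"linear":[0,0,0.6],"roll":0},{"linear":[0,0,0],"roll":0}]' | head -2
python3 -m jog '[{"linear":[0,0,0.6],"roll":0},{"linear":[0,0,0.4],"roll":0},{"linear":[0,0,0.2],"roll":0},{"linear":[0,0,0.1],"roll":0},{"linear":[0,0,0],"roll":0},{"linear":[0,0,0],"roll":0},{"linear":[0,0,0],"roll":0},{"linear":[0,0,0],"roll":0}]'
```

```text
time_s: 28.8
position: [0.508, -0.1315, 0.0753]
time_s: 29.47
position: [0.5105, -0.1339, 0.0283]
tool_rot: [[1.0, 0.001, 0.002], [0.001, -1.0, -0.001], [0.001, 0.001, -1.0]]
ft_force: [-0.8, -0.3, -2.3]
grip_width: 0.035
gripper_force: 40.7
```

```bash
python3 -m jog '[{"linear":[0,-0.02,0.1],"roll":0},{"linear":[0,0,0.1],"roll":0},{"linear":[0,0,0.07],"roll":0},{"linear":[0,0,0.04],"roll":0},{"linear":[0,0,0],"roll":0},{"linear":[0,0,0],"roll":0},{"linear":[0,0,0],"roll":0}]'
```

```text
time_s: 30.05
position: [0.5099, -0.1328, 0.0153]
tool_rot: [[1.0, 0.001, -0.0], [0.001, -1.0, 0.0], [-0.0, -0.0, -1.0]]
ft_force: [-3.1, 1.4, 6.8]
grip_width: 0.0355
gripper_force: 41.5
```

```bash
python3 -m jog '[{"linear":[0,0,0],"roll":0},{"linear":[0,0,0],"roll":0},{"linear":[0,0,0],"roll":0},{"linear":[0,0,0],"roll":0},{"linear":[0,0,0],"roll":0}]' 0.4 | tail -3
python3 -m jog '[{"linear":[0,0,-0.2],"roll":0},{"linear":[0,0,-0.5],"roll":0},{"linear":[0,0,-0.9],"roll":0},{"linear":[0,0,-0.9],"roll":0},{"linear":[0,0,-0.9],"roll":0},{"linear":[0,0,-0.9],"roll":0},{"linear":[0,0,-0.9],"roll":0},{"linear":[0,0,-0.8],"roll":0},{"linear":[-0.9,0,-0.3],"roll":0},{"linear":[-0.9,0,-0.3],"roll":0},{"linear":[0,0,0],"roll":0},{"linear":[0,0,0],"roll":0}]' | head -2
python3 snap.py w17; python3 placed.py w17 .030 19
python3 -m jog '[{"linear":[0,-0.6,0],"roll":0},{"linear":[0,-0.8,0],"roll":0},{"linear":[0,-0.8,0],"roll":0},{"linear":[0,-0.8,0],"roll":0},{"linear":[0,-0.8,0],"roll":0},{"linear":[0,-0.8,0],"roll":0},{"linear":[0,-0.8,0],"roll":0},{"linear":[0,-0.8,0],"roll":0},{"linear":[0,-0.8,0],"roll":0}]' 0.9 | head -2
python3 -m jog '[{"linear":[0,-0.8,0],"roll":0},{"linear":[0,-0.8,0],"roll":0},{"linear":[0,-0.8,0],"roll":0},{"linear":[0,-0.8,0],"roll":0},{"linear":[0,-0.8,0],"roll":0},{"linear":[0,-0.7,0],"roll":0},{"linear":[0,-0.1,0],"roll":0},{"linear":[0,0,0],"roll":0},{"linear":[0,0,0],"roll":0},{"linear":[0,0,0],"roll":0}]' | head -2
python3 snap.py w18; python3 fit.py w18 500
```

```text
ft_force: [-0.1, -0.2, -1.2]
grip_width: 0.0597
gripper_force: 0.0
time_s: 31.47
position: [0.4372, -0.133, 0.2805]
w17 31.4667 [ 0.4372 -0.133   0.2805] cam [ 0.522 -0.132  0.424] axis [-0.324 -0.001 -0.946] 65.70646984690485 y az -89.99
[110. 137.] weight? [511.3 112.6] R 18.4
[320. 126.] weight? [ 510.5 -132.7] R 19.0
[198. 122.] weight? [519.6   1.9] R 21.0
time_s: 32.27
position: [0.438, 0.149, 0.2783]
time_s: 33.1
position: [0.4377, 0.3383, 0.2786]
w18 33.1 [0.4377 0.3383 0.2786] cam [0.523 0.339 0.422] axis [-0.327 -0.    -0.945] 65.70646984690485 y az -89.97
w18 500 [0.5091 0.3558] n 786 sectors/36 36 res 0.00054
```

```bash
python3 -m jog '[{"linear":[0.45,-0.11,0],"roll":0},{"linear":[0.45,-0.11,0],"roll":0},{"linear":[0.45,-0.11,0],"roll":0},{"linear":[0.43,-0.11,0],"roll":0},{"linear":[0,0,0.7],"roll":0},{"linear":[0,0,0.9],"roll":0},{"linear":[0,0,0.9],"roll":0},{"linear":[0,0,0.8],"roll":0},{"linear":[0,0,0.4],"roll":0},{"linear":[0,0,0],"roll":0},{"linear":[0,0,0],"roll":0},{"linear":[0,0,0],"roll":0}]' 0.9 60
```

```text
time_s: 34.15
position: [0.5096, 0.3565, 0.1328]
tool_rot: [[1.0, 0.001, 0.003], [0.001, -1.0, 0.001], [0.003, -0.001, -1.0]]
ft_force: [0.3, -0.1, -0.2]
grip_width: 0.0815
gripper_force: 0.0
```

```bash
python3 -m jog '[{"linear":[0,0,0.35],"roll":0},{"linear":[0,0,0.35],"roll":0},{"linear":[0,0,0.3],"roll":0},{"linear":[0,0,0.2],"roll":0},{"linear":[0,0,0],"roll":0},{"linear":[0,0,0],"roll":0},{"linear":[0,0,0],"roll":0}]' | head -2
python3 -m jog '[{"linear":[0,0,0],"roll":0},{"linear":[0,0,0],"roll":0},{"linear":[0,0,0],"roll":0},{"linear":[0,0,0],"roll":0},{"linear":[0,0,0],"roll":0},{"linear":[0,0,0],"roll":0},{"linear":[0,0,0],"roll":0},{"linear":[0,0,0],"roll":0}]' -1 60
```

```text
time_s: 34.73
position: [0.5093, 0.3569, 0.0843]
time_s: 35.4
position: [0.509, 0.3565, 0.0841]
tool_rot: [[1.0, 0.001, 0.001], [0.001, -1.0, 0.0], [0.001, -0.0, -1.0]]
ft_force: [-1.5, -2.3, 6.5]
grip_width: 0.0488
gripper_force: 62.2
```

```bash
python3 -m jog '[{"linear":[0,0,-0.1],"roll":0},{"linear":[0,0,-0.2],"roll":0},{"linear":[0,0,-0.5],"roll":0},{"linear":[0,0,-0.7],"roll":0},{"linear":[0,0,-0.8],"roll":0},{"linear":[0,0,-0.8],"roll":0},{"linear":[0,0,-0.8],"roll":0},{"linear":[0,0,-0.7],"roll":0},{"linear":[0,0,-0.4],"roll":0},{"linear":[0,0,-0.1],"roll":0},{"linear":[0,0,0],"roll":0}]' 
python3 -m jog '[{"linear":[0.1,0.3,0],"roll":0},{"linear":[0.15,0.5,0],"roll":0},{"linear":[0.15,0.7,0],"roll":0},{"linear":[0.15,0.8,0],"roll":0},{"linear":[0.15,0.8,0],"roll":0},{"linear":[0.15,0.8,0],"roll":0},{"linear":[0.15,0.8,0],"roll":0},{"linear":[0.15,0.8,0],"roll":0},{"linear":[0.15,0.8,0],"roll":0},{"linear":[0.15,0.8,0],"roll":0}]' | head -2
python3 -m jog '[{"linear":[0.1,0.8,0],"roll":0},{"linear":[0.1,0.6,0],"roll":0},{"linear":[0,0.4,0],"roll":0},{"linear":[0,0.2,0],"roll":0},{"linear":[0,0,0],"roll":0},{"linear":[0,0,0],"roll":0},{"linear":[0,0,0],"roll":0}]'
python3 snap.py w19; python3 cases.py w19
```

```text
time_s: 36.32
position: [0.5086, 0.3567, 0.2876]
tool_rot: [[1.0, 0.001, 0.001], [0.001, -1.0, 0.001], [0.001, -0.001, -1.0]]
ft_force: [-0.7, 0.4, -5.6]
grip_width: 0.0493
gripper_force: 63.3
time_s: 37.15
position: [0.5664, 0.0706, 0.285]
time_s: 37.73
position: [0.5749, -0.0062, 0.2865]
tool_rot: [[1.0, 0.002, -0.001], [0.002, -1.0, 0.001], [-0.001, -0.001, -1.0]]
ft_force: [-0.0, -0.2, -4.4]
grip_width: 0.0489
gripper_force: 63.4
w19 37.7333 [ 0.5749 -0.0062  0.2865] cam [ 0.66  -0.006  0.43 ] axis [-0.327  0.    -0.945] 65.70646984690485 y az -89.87
[421. 241.] ctr [ 511.4 -131.8] sides [70.7 69.7] ang 89.2
[218. 239.] ctr [513.5 118.8] sides [57.1 59.2] ang 75.6
[194. 105.] ctr [675.9 138.2] sides [49.  50.3] ang 15.9
[321. 116.] ctr [658.1  -6.3] sides [85.8 85.3] ang 74.2
[41. 27.] ctr [815.2 377.2] sides [151.6  83.1] ang 73.5
```

```bash
python3 -m jog '[{"linear":[0.5,0,0],"roll":0},{"linear":[0.6,0,0],"roll":0},{"linear":[0.6,0,0],"roll":0},{"linear":[0.38,0,0],"roll":0},{"linear":[0,0,0.6],"roll":0},{"linear":[0,0,0.8],"roll":0},{"linear":[0,0,0.8],"roll":0},{"linear":[0,0,0.8],"roll":0},{"linear":[0,0,0.8],"roll":0},{"linear":[0,0,0.8],"roll":0},{"linear":[0,0,0.6],"roll":0},{"linear":[0,0,0],"roll":0}]' | head -2
python3 -m jog '[{"linear":[0,0,0.6],"roll":0},{"linear":[0,0,0.35],"roll":0},{"linear":[0,0,0.15],"roll":0},{"linear":[0,0,0.1],"roll":0},{"linear":[0,0,0],"roll":0},{"linear":[0,0,0],"roll":0},{"linear":[0,0,0],"roll":0},{"linear":[0,0,0],"roll":0}]'
```

```text
time_s: 38.78
position: [0.6556, -0.0055, 0.0733]
time_s: 39.45
position: [0.6588, -0.0072, 0.032]
tool_rot: [[1.0, 0.001, 0.002], [0.001, -1.0, -0.0], [0.002, 0.0, -1.0]]
ft_force: [-0.5, -0.5, -5.1]
grip_width: 0.0492
gripper_force: 64.4
```

```bash
python3 -m jog '[{"linear":[-0.02,-0.02,0.1],"roll":0},{"linear":[0,0,0.1],"roll":0},{"linear":[0,0,0.08],"roll":0},{"linear":[0,0,0.06],"roll":0},{"linear":[0,0,0],"roll":0},{"linear":[0,0,0],"roll":0},{"linear":[0,0,0],"roll":0}]'
```

```text
time_s: 40.03
position: [0.6575, -0.0063, 0.0172]
tool_rot: [[1.0, 0.001, -0.0], [0.001, -1.0, 0.0], [-0.0, -0.0, -1.0]]
ft_force: [-0.6, -1.0, -3.6]
grip_width: 0.0488
gripper_force: 64.6
```

```bash
python3 -m jog '[{"linear":[0,0,0.025],"roll":0},{"linear":[0,0,0],"roll":0},{"linear":[0,0,0],"roll":0}]' | grep -E "pos|ft"
python3 -m jog '[{"linear":[0,0,0],"roll":0},{"linear":[0,0,0],"roll":0},{"linear":[0,0,0],"roll":0},{"linear":[0,0,0],"roll":0},{"linear":[0,0,0],"roll":0}]' 0.7 | tail -3
python3 -m jog '[{"linear":[0,0,-0.2],"roll":0},{"linear":[0,0,-0.5],"roll":0},{"linear":[0,0,-0.9],"roll":0},{"linear":[0,0,-0.9],"roll":0},{"linear":[0,0,-0.9],"roll":0},{"linear":[0,0,-0.9],"roll":0},{"linear":[0,0,-0.9],"roll":0},{"linear":[0,0,-0.8],"roll":0},{"linear":[-0.9,0,-0.3],"roll":0},{"linear":[-0.9,0,-0.3],"roll":0},{"linear":[0,0,0],"roll":0},{"linear":[0,0,0],"roll":0}]' | head -2
python3 snap.py w20; python3 placed.py w20 .038 26
```

```text
position: [0.6575, -0.0063, 0.0171]
ft_force: [-4.0, 1.2, 5.9]
ft_force: [-0.6, -0.6, -0.1]
grip_width: 0.0723
gripper_force: 0.0
time_s: 41.7
position: [0.5845, -0.0063, 0.2824]
w20 41.7 [ 0.5845 -0.0063  0.2824] cam [ 0.669 -0.006  0.426] axis [-0.324 -0.001 -0.946] 65.70646984690485 y az -89.94
[425. 254.] weight? [ 516.6 -127. ] R 22.3
[313. 249.] weight? [520.4   1.1] R 27.9
[320. 126.] weight? [657.6  -6.1] R 26.0
```

View pics/w20.png

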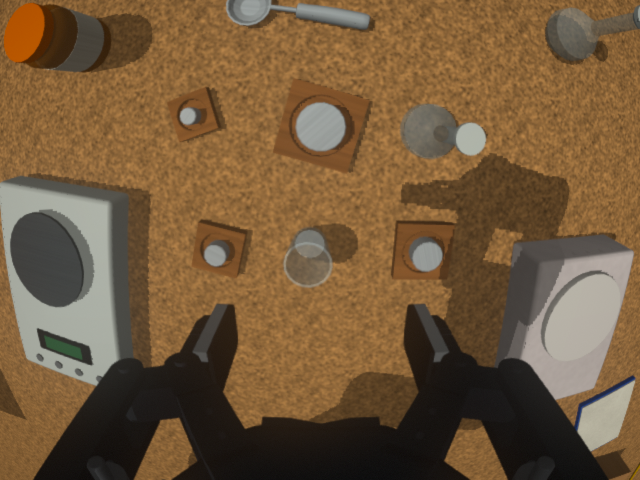

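All four weights sit in their wells, at (190,116), (216,252), (427,254) and (320,126). The pan is empty and the gripper is clear, so I hand in.

```bash
python3 -c "
from rig import env
print(env.close_job())"
```

```text
the job is handed in; nothing more can be done
None
```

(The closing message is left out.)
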